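Unstack the delivered sample boxes onto their colour-coded trays

ROBOT

A 6-joint arm with a two-finger parallel gripper is mounted at the origin on the work surface. World frame = base frame: x ahead of the robot, y to its left, z up, the work surface at z = 0. Lengths are in mm, angles in rad, forces in N, time in s.
With the tool pointing down it reaches from about 350 to 925 mm from the base axis. Payload 6.4 kg.
Tool frame: the origin (TCP) lies midway between the tips of the shut fingers; the grasp point (between the pads) lies env.tcp_to_grasp behind it (env.tcp_to_grasp is the distance from the TCP to the grasp point, in mm); z points along the fingers, y is the direction in which the jaws open and shut (so a half turn about z gives the same grasp; the last joint's range is limited). The gripper opens to 94 mm and grips with 3 to 60 N. Pads are 16 mm wide; open, the fingers measure 119 mm over their backs; the gripper's body (75 mm by 177 mm) begins 78 mm behind the grasp point.
Start: joints at [0.945, 0.245, 1.558, -0, 1.339, -0.174], TCP at [283.779, 584.793, 205.455] pointing down, gripper open.
Joint ranges: [-3.13, 3.13], [-1.02, 2.26], [0.13, 2.54], [-0.95, 4.09], [0.21, 2.88], [-2.74, 2.74]. Speed limits (rad/s): [2.57, 2.57, 3.14, 3.14, 3.14, 3.14].

INTERFACE

Orientations are given as a 3x3 rotation matrix whose columns are the frame's x, y, z axes.
In Python, from plant import readout, imaging, job_done, env gives the robot as it stands.
- The arm moves only by the shell command python3 -m crank 'ROWS'. ROWS is a JSON object of lists of equal length, an entry for each row: "fingers": the closure in counts, from 0 (fully open) to 255 (shut); "offset": the shift along the tool's x, y, z in m, a list of three; "twist": the turn, a rotation vector about the tool's x, y, z in degrees, a list of three. In form: {"fingers": [fingers, ...], "offset": [[x, y, z], ...], "twist": [[rx, ry, rz], ...]}. A call has 1 to 5 rows; each row shifts and turns the commanded pose from where the row before left it, along the tool's axes as they then stand; what a row does not reach is not made up. A row lasts 1/8 s, in which the tool goes at most 62.5 mm and 10.7 degrees, less where a joint would pass 70% of its speed; a pose out of reach is approached as far as the arm can. A call is refused whole if a number of a shift passes 0.0625 or a number of a turn 10.7, either way. A call with a gripper value outside its range is refused whole. The fingers move at their own pace and stop on an object; the grip force is fixed at half the most. Time passes only in rows, so rows that do not move let the fingers close. It gives the time, the measured TCP pose, the force and the opening at its end, in the units of the state.
- readout.get_obs(): the state, without advancing time (a new reading comes with each control period).
- imaging.snapshot(name): name is "scene" or "top"; returns the picture (384x512x3 uint8, red, green, blue); there is no depth.
- imaging.calibration(name): a dict with "camera_matrix" (3x3 intrinsics, pixels), "R" (3x3) and "t" (3): a world point X has camera coordinates R X + t. Camera axes: x right, y down, z forward; pixel columns grow to the right and rows downward; lengths in mm; the calibration is good to about 2 mm. A picture is of the moment at which its call begins. calibration takes no time and is no camera call.
- job_done(): hands the job in, once; it reports no verdict.
The state is a dict: "time": time; "joint_pos": joint angles; "joint_vel": joint speeds; "tau": joint torques, N m; "tool_pos": TCP position; "tool_rot": TCP orientation; "contact_force": force on the tool from outside, world axes, zero at the start; "ft_torque": the same for the moment, N m; "grip_width": opening from 0.0 (shut) to 1.0 (fully open).
Only numpy, scipy, OpenCV 4.12 (cv2) and the standard library are available. Lean on these libraries where they do the work, as an engineer would, in place of code of your own. Each camera call takes 0.05 s, during which the arm holds its last target. There are 200 camera calls.

TASK

Take the delivered stack of four sample boxes apart and set each box on the receiving tray of its lid's colour: lid up, lying along the tray, centred between the end stops and flat on the tray. Keep the boxes level, set them down without dropping them, and leave the tube rack and the jar where they are.

Things in the scene. Friction and masses are not known exactly. Their poses are not given: they have to be found in the camera images.
- red_box_mid (a point): centre of the sample box with the red lid: a closed rigid box 150 mm long (its x axis), 50 mm wide (y), 42 mm high (z up), about 0.2 kg, white below with a coloured lid over the top 14 mm, flat top and straight sides. The point lies in the middle of the box, 21 mm above its underside. It starts in the lower layer of the stack, on a white plate 6 mm thick; two boxes of the upper layer lie across it. The two boxes of a layer lie side by side with about 40 mm between them.
- yellow_box_mid (a point): centre of the sample box with the yellow lid: a closed rigid box 150 mm long (its x axis), 50 mm wide (y), 42 mm high (z up), about 0.2 kg, white below with a coloured lid over the top 14 mm, flat top and straight sides. The point lies in the middle of the box, 21 mm above its underside. It starts in the lower layer of the stack, on a white plate 6 mm thick; two boxes of the upper layer lie across it. The two boxes of a layer lie side by side with about 40 mm between them.
- purple_box_mid (a point): centre of the sample box with the purple lid: a closed rigid box 150 mm long (its x axis), 50 mm wide (y), 42 mm high (z up), about 0.2 kg, white below with a coloured lid over the top 14 mm, flat top and straight sides. The point lies in the middle of the box, 21 mm above its underside. It starts in the upper layer of the stack, lying across the two lower boxes. The two boxes of a layer lie side by side with about 40 mm between them.
- green_box_mid (a point): centre of the sample box with the green lid: a closed rigid box 150 mm long (its x axis), 50 mm wide (y), 42 mm high (z up), about 0.2 kg, white below with a coloured lid over the top 14 mm, flat top and straight sides. The point lies in the middle of the box, 21 mm above its underside. It starts in the upper layer of the stack, lying across the two lower boxes. The two boxes of a layer lie side by side with about 40 mm between them.
- red_tray: the red receiving tray, fixed to the bench: a flat red plate 190 mm long (x axis), 78 mm wide (y), 4 mm thick, with a steel stop 6 mm thick and 9 mm high (above the bench) across each short end, 178 mm clear between the stops; the long sides are open. Origin at the centre of its underside, on the bench; the box rests on the surface 4 mm above it.
- yellow_tray: the yellow receiving tray, fixed to the bench: a flat yellow plate 190 mm long (x axis), 78 mm wide (y), 4 mm thick, with a steel stop 6 mm thick and 9 mm high (above the bench) across each short end, 178 mm clear between the stops; the long sides are open. Origin at the centre of its underside, on the bench; the box rests on the surface 4 mm above it.
- purple_tray: the purple receiving tray, fixed to the bench: a flat purple plate 190 mm long (x axis), 78 mm wide (y), 4 mm thick, with a steel stop 6 mm thick and 9 mm high (above the bench) across each short end, 178 mm clear between the stops; the long sides are open. Origin at the centre of its underside, on the bench; the box rests on the surface 4 mm above it.
- green_tray: the green receiving tray, fixed to the bench: a flat green plate 190 mm long (x axis), 78 mm wide (y), 4 mm thick, with a steel stop 6 mm thick and 9 mm high (above the bench) across each short end, 178 mm clear between the stops; the long sides are open. Origin at the centre of its underside, on the bench; the box rests on the surface 4 mm above it.
- tube_rack: bystander: white tube rack, 60 x 160 mm, 84 mm high with its tubes, loose on the bench to the left. Origin at the centre of its underside.
- wipe_jar: bystander: jar with a blue cap, 70 mm diameter, 110 mm high, loose on the bench. Origin at the centre of its underside.
Things that resemble listed ones, but are neither listed nor needed, are in the scene too. There is more than one size of the green_tray; the job needs the larger.

How it is judged (in metres and radians):
At the end, for the whole second after the job is handed in: Each box lies released and at rest, lid up and flat on the tray of its colour, its centre within 14 mm of the tray's centre both along and across, its length within 0.15 rad of the tray's (either way round) (x of red_box_mid in the frame of red_tray between -0.014 and 0.014 m and y of red_box_mid in the frame of red_tray between -0.014 and 0.014 m and z of red_box_mid in the frame of red_tray between 0.021 and 0.029 m and angle between the x axis of red_box_mid and the x axis of red_tray, either way round below 0.15 rad and angle between each of red_box_mid, yellow_box_mid, purple_box_mid, green_box_mid's own z axis and vertical below 0.06 rad and contact force between each of red_box, yellow_box, purple_box, green_box and the fingers below 0.1 N and linear speed of each of red_box, yellow_box, purple_box, green_box below 0.02 m/s and x of yellow_box_mid in the frame of yellow_tray between -0.014 and 0.014 m and y of yellow_box_mid in the frame of yellow_tray between -0.014 and 0.014 m and z of yellow_box_mid in the frame of yellow_tray between 0.021 and 0.029 m and angle between the x axis of yellow_box_mid and the x axis of yellow_tray, either way round below 0.15 rad and x of purple_box_mid in the frame of purple_tray between -0.014 and 0.014 m and y of purple_box_mid in the frame of purple_tray between -0.014 and 0.014 m and z of purple_box_mid in the frame of purple_tray between 0.021 and 0.029 m and angle between the x axis of purple_box_mid and the x axis of purple_tray, either way round below 0.15 rad and x of green_box_mid in the frame of green_tray between -0.014 and 0.014 m and y of green_box_mid in the frame of green_tray between -0.014 and 0.014 m and z of green_box_mid in the frame of green_tray between 0.021 and 0.029 m and angle between the x axis of green_box_mid and the x axis of green_tray, either way round below 0.15 rad); the robot touches nothing.
It fails at once if the tube rack was moved or knocked (distance of tube_rack from where it was at the start of the episode above 0.02 m).
It fails at once if the jar was moved or knocked (distance of wipe_jar from where it was at the start of the episode above 0.02 m).
It fails at once if a box was tipped (angle between any of red_box_mid, yellow_box_mid, purple_box_mid, green_box_mid's own z axis and vertical above 0.5 rad).
It fails at once if a box was dropped or thrown ((contact force between red_box and the fingers below 0.1 N and linear speed of red_box above 0.7 m/s) or (contact force between yellow_box and the fingers below 0.1 N and linear speed of yellow_box above 0.7 m/s) or (contact force between purple_box and the fingers below 0.1 N and linear speed of purple_box above 0.7 m/s) or (contact force between green_box and the fingers below 0.1 N and linear speed of green_box above 0.7 m/s)).
It also fails if it takes over 99 s, if anything falls off the work surface, if the arm or the gripper's body presses on something with over 40 N, if the wrist force passes 120 N, or if a joint passes its speed limit or range.

## Working session

There is one attempt and no reset: what is moved stays moved. The work goes in short steps, Python scripts to look and compute and a shell command to move; the robot and the scene stay as the last step left them, time stands still between calls to the robot, and variables do not carry over. Pictures are saved under pics/ and viewed, about 12 in all and at most 16, crops included, and the job is handed in when it is done.

```bash
mkdir -p pics; ls; python3 - <<'E'
from plant import readout, imaging, job_done, env
import cv2,numpy as np
np.set_printoptions(precision=3,suppress=True)
for n in("scene","top"):
    cv2.imwrite(f"pics/{n}0.png",imaging.snapshot(n)[...,::-1]); c=imaging.calibration(n); print(n,c)
print(env.tcp_to_grasp); print(readout.get_obs())
E
```

```text
pics
scene {'camera_matrix': array([[446.124,   0.   , 254.594],
       [  0.   , 446.124, 198.118],
       [  0.   ,   0.   ,   1.   ]]), 'R': array([[ 0.637,  0.771, -0.013],
       [ 0.655, -0.55 , -0.519],
       [-0.408,  0.322, -0.855]]), 't': array([-306.757, -381.718, 1616.711])}
top {'camera_matrix': array([[466.387,   0.   , 250.529],
       [  0.   , 466.387, 184.425],
       [  0.   ,   0.   ,   1.   ]]), 'R': array([[-0.018, -1.   ,  0.001],
       [-0.99 ,  0.018, -0.14 ],
       [ 0.14 , -0.003, -0.99 ]]), 't': array([ -83.835,  598.084, 1562.172])}
18.8
{'time': 0.1, 'joint_pos': array([ 0.945,  0.246,  1.559,  0.   ,  1.339, -0.174]), 'joint_vel': array([ 0.   , -0.001, -0.003,  0.001, -0.   ,  0.001]), 'tau': array([ -0.001, -41.691, -31.553,   0.069,   0.031,  -0.   ]), 'tool_pos': array([283.443, 584.361, 204.48 ]), 'tool_rot': array([[-0.9  ,  0.437, -0.001],
       [ 0.437,  0.9  , -0.001],
       [ 0.   , -0.002, -1.   ]]), 'contact_force': array([-0.187,  0.676, -0.16 ]), 'ft_torque': array([-0.001,  0.   ,  0.032]), 'grip_width': 0.9994210495094158}
```

View pics/top0.png

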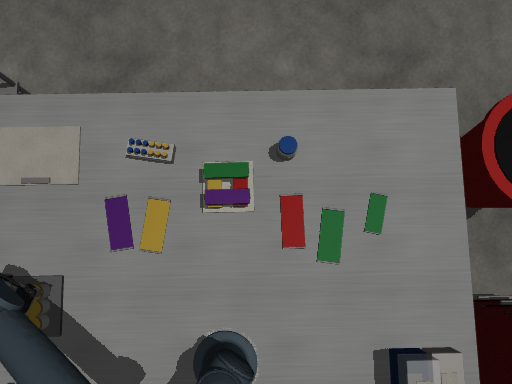

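View pics/scene0.png

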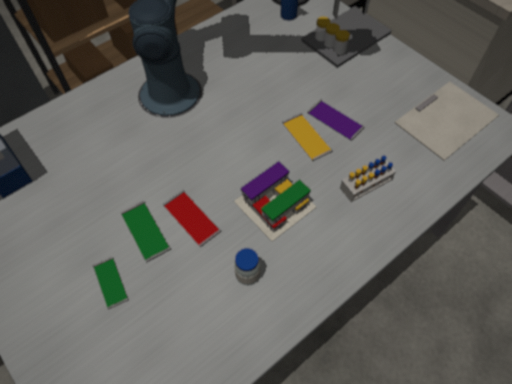

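The top view shows the stack at (228,187): green box at row 170, purple at row 197, with yellow (214) and red (240) below. The trays are purple (119,223), yellow (155,225) and red (292,221). Green has two candidates, at (331,236) and (376,214). The rack is at (150,150) and the jar at (287,147). Next I measure everything in mm and make an enlarged crop of the two green trays.

```bash
cat > h.py <<'E'
import cv2,numpy as np
from plant import readout, imaging, env
np.set_printoptions(precision=1,suppress=True)
HSV={'red':[(0,8),(172,180)],'yellow':[(18,32)],'green':[(50,80)],'purple':[(128,160)]}
def ray(n,uv,z):
    c=imaging.calibration(n);R,t=c['R'],c['t']
    uv=np.asarray(uv,float).reshape(-1,2)
    d=np.c_[uv,np.ones(len(uv))]@np.linalg.inv(c['camera_matrix']).T@R
    o=-R.T@t
    return (o+d*((z-o[2])/d[:,2])[:,None])[:,:2]
def proj(n,X):
    c=imaging.calibration(n);p=(c['R']@np.asarray(X,float)+c['t'])@c['camera_matrix'].T;return p[:2]/p[2]
def blobs(img,col,smin=110,vmin=40,amin=60):
    h=cv2.cvtColor(img,cv2.COLOR_RGB2HSV)
    m=sum(cv2.inRange(h,(a,smin,vmin),(b,255,255)) for a,b in HSV[col])
    cs,_=cv2.findContours(m.astype(np.uint8),cv2.RETR_EXTERNAL,cv2.CHAIN_APPROX_NONE)
    return [c.reshape(-1,2) for c in cs if cv2.contourArea(c)>amin]
def rect(n,c,z):
    "centre xy, (long,short), heading of long axis in deg (-90..90)"
    w=ray(n,c,z).astype(np.float32);(x,y),(a,b),_=r=cv2.minAreaRect(w)
    p=cv2.boxPoints(r);e=max((p[1]-p[0],p[2]-p[1]),key=np.linalg.norm)
    g=np.degrees(np.arctan2(e[1],e[0]));g=(g+90)%180-90
    return np.array([x,y,max(a,b),min(a,b),g])
E
python3 - <<'E'
from h import *
for n in("top","scene"):
    im=imaging.snapshot(n)
    if n=="top": cv2.imwrite("pics/stack.png",cv2.resize(np.vstack([im[150:225,190:270],im[185:265,305:395][:75,:80]])[...,::-1],None,fx=4,fy=4,interpolation=cv2.INTER_CUBIC))
    for c in HSV:
        for b in blobs(im,c):
            u=b.mean(0); print(n,c,u,'z4',rect(n,b,4),'z90',rect(n,b,90) if abs(u[0]-(228 if n=="top" else 275))<45 else '')
E
```

```text
top red [292.2 220.8] z4 [ 472.  -237.2  178.3   78.1    1.1] z90 
top red [239.9 182.9] z4 [607.6 -57.8  49.4  35.6  89. ] z90 [595.2 -59.4  46.8  33.7  89. ]
top red [487.5 164. ] z4 [ 715.3 -941.9  425.7  165.3   -5.5] z90 
top yellow [ 36.4 309.8] z4 [185.3 647.1 118.8  53.4  -0.9] z90 
top yellow [154.8 224.6] z4 [467.  241.4 178.2  78.2  -9.7] z90 
top yellow [214.  183.5] z4 [605.9  33.9  49.4  35.6  89.5] z90 [593.5  27.3  46.8  33.8  89.5]
top green [330.4 235.2] z4 [ 419.3 -368.8  177.7   77.4   -8.2] z90 
top green [375.5 212.6] z4 [ 494.5 -529.5  131.6   57.9  -13. ] z90 
top green [225.7 169.6] z4 [656.5  -8.7 156.   51.8 -89.2] z90 [641.5 -13.  147.7  49.1 -89.2]
top purple [118.6 222.7] z4 [476.6 367.3 177.2  77.4   8.5] z90 
top purple [226.6 196.3] z4 [561.7 -11.6 155.3  51.7 -89.5] z90 [551.7 -15.7 147.1  49.  -89.5]
scene red [278.7 221.8] z4 [653.7 -48.2  54.5  15.3  88.5] z90 [686.7 -80.8  50.5  14.2  88.5]
scene red [260.4 204.2] z4 [576.4 -46.7  55.5  45.3 -89.6] z90 [615.  -79.5  51.4  41.9 -89.6]
scene red [191.  217.5] z4 [ 471.1 -240.8  176.2   75.6    1.4] z90 
scene yellow [282.9 185.9] z4 [566.2  45.6  58.2  29.6 -88.7] z90 [605.5   6.1  53.9  27.5 -88.7]
scene yellow [364.3 178.7] z4 [708.8 259.   76.5  22.7  82. ] z90 
scene yellow [358.2 171.7] z4 [679.8 264.9  69.7  20.5  79.7] z90 
scene yellow [306.6 136.4] z4 [465.  238.  175.7  77.9  -9.6] z90 [511.8 184.4 162.8  72.2  -9.6]
scene yellow [332.9  28.8] z4 [132.  693.3 167.1  64.9  -0.5] z90 
scene green [110.1 282.4] z4 [ 494.3 -532.1  128.1   54.5  -12.6] z90 
scene green [144.6 230.7] z4 [ 418.2 -371.3  171.8   73.8   -8.3] z90 
scene green [285.2 200.2] z4 [608.9  19.4 159.5  55.2 -89.1] z90 [645.1 -18.2 147.8  51.1 -89.1]
scene purple [264.7 180.4] z4 [513.6  17.2 158.4  54.9 -89.2] z90 [556.8 -20.2 146.8  50.9 -89.2]
scene purple [335.4 119.6] z4 [475.1 362.9 172.   72.1   8.6] z90
```

View pics/stack.png

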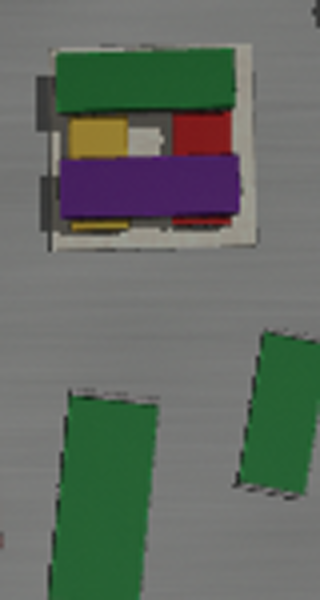

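The larger green tray is the one at (330,235), measuring 178 × 77 mm between the stops, which matches the description. The one at (375,213) is 132 × 58 mm and is the decoy. The crop confirms this, and both views agree to 2–5 mm. I take the green box first.

```bash
cat >> h.py <<'E'
def plan(x,y,z,head):
    "turn about tool z (deg), then shift in turned tool axes (m)"
    o=readout.get_obs();R=o['tool_rot'];h=np.degrees(np.arctan2(R[1,0],R[0,0]))
    turn=-((head-h+180)%360-180)
    a=np.radians(head);d=np.array([x,y,z])-o['tool_pos']
    T=np.array([[np.cos(a),np.sin(a),0],[np.sin(a),-np.cos(a),0],[0,0,-1]])
    print('t %.1f'%o['time'],'tcp',o['tool_pos'],'head %.1f'%h,'turn %.1f'%turn,'shift_mm',T@d,'grip %.3f'%o['grip_width'],'F',o['contact_force'],'tilt',R[:2,2].round(3))
E
python3 -c "
from h import *
plan(643,-15.5,160,90.8)"
```

```text
t 0.2 tcp [283.6 584.5 204.8] head 154.1 turn 63.3 shift_mm [-604.9  351.    44.8] grip 1.001 F [ 0.1 -0.3 -0.3] tilt [-0. -0.]
```

```bash
python3 -m crank '{"fingers":[65,65,65,65],"offset":[[0,0,0],[0,0,0],[0,0,0],[0,0,0]],"twist":[[0,0,10.5],[0,0,10.5],[0,0,10.5],[0,0,10.5]]}'
python3 -m crank '{"fingers":[65,65,65,65],"offset":[[0,0,0],[0,0,0],[-0.04,0.023,0],[-0.04,0.023,0]],"twist":[[0,0,10.5],[0,0,10.5],[0,0,0],[0,0,0]]}'
python3 -m crank '{"fingers":[65,65,65,65,65],"offset":[[-0.04,0.023,0],[-0.04,0.023,0],[-0.04,0.023,0],[-0.04,0.023,0],[-0.04,0.023,0]],"twist":[[0,0,0],[0,0,0],[0,0,0],[0,0,0],[0,0,0]]}'
python3 -m crank '{"fingers":[65,65,65,65,65],"offset":[[-0.04,0.023,0],[-0.04,0.023,0],[-0.04,0.023,0],[-0.04,0.023,0],[-0.04,0.023,0]],"twist":[[0,0,0],[0,0,0],[0,0,0],[0,0,0],[0,0,0]]}'
python3 -m crank '{"fingers":[65,65,65,65],"offset":[[-0.04,0.023,0],[-0.04,0.023,0],[0,0,0],[0,0,0]],"twist":[[0,0,0],[0,0,0],[0,0,0],[0,0,0]]}'
python3 -c "
from h import *
plan(643,-15.5,160,90.8)"
```

```text
time: 0.7
tool_pos: [283.7, 584.6, 205.1]
tool_rot: [[-0.371, 0.929, -0.0], [0.929, 0.371, -0.0], [-0.0, -0.0, -1.0]]
contact_force: [-0.4, -0.4, 1.1]
grip_width: 0.746
time: 1.2
tool_pos: [331.4, 504.8, 205.1]
tool_rot: [[-0.021, 1.0, -0.0], [1.0, 0.021, -0.0], [-0.0, -0.0, -1.0]]
contact_force: [1.0, 0.3, 0.5]
grip_width: 0.742
time: 1.82
tool_pos: [450.7, 306.6, 205.4]
tool_rot: [[-0.02, 1.0, 0.0], [1.0, 0.02, 0.0], [0.0, 0.0, -1.0]]
contact_force: [0.2, 1.0, 0.8]
grip_width: 0.743
time: 2.45
tool_pos: [569.6, 108.9, 205.4]
tool_rot: [[-0.019, 1.0, -0.0], [1.0, 0.019, 0.0], [0.0, -0.0, -1.0]]
contact_force: [0.6, -0.8, 0.1]
grip_width: 0.747
time: 2.95
tool_pos: [616.1, 31.6, 205.1]
tool_rot: [[-0.02, 1.0, -0.001], [1.0, 0.02, 0.0], [0.0, -0.001, -1.0]]
contact_force: [0.1, 0.3, -0.1]
grip_width: 0.745
t 3.0 tcp [616.1  31.6 205.1] head 91.1 turn 0.3 shift_mm [-47.5  26.2  45.1] grip 0.745 F [ 0.1  0.3 -0.1] tilt [-0.  0.]
```

```bash
python3 -m crank '{"fingers":[65,65,65,65,65],"offset":[[-0.024,0.013,0],[-0.0235,0.013,0],[0,0,0.045],[0,0,0],[0,0,0]],"twist":[[0,0,0],[0,0,0],[0,0,0],[0,0,0],[0,0,0]]}'
python3 - <<'E'
from h import *
plan(643,-15.5,57,90.8)
a=imaging.snapshot("top")[140:230,170:290];b=imaging.snapshot("scene")[140:230,215:335]
cv2.imwrite("pics/hov.png",cv2.resize(np.hstack([a,b])[...,::-1],None,fx=3,fy=3,interpolation=cv2.INTER_CUBIC))
E
```

```text
time: 3.58
tool_pos: [644.2, -16.3, 161.5]
tool_rot: [[-0.019, 1.0, 0.001], [1.0, 0.019, -0.0], [-0.0, 0.001, -1.0]]
contact_force: [-0.8, 0.5, 0.2]
grip_width: 0.743
t 3.6 tcp [644.2 -16.3 161.5] head 91.1 turn 0.3 shift_mm [  0.8  -1.2 104.5] grip 0.743 F [-0.8  0.5  0.2] tilt [ 0. -0.]
```

View pics/hov.png

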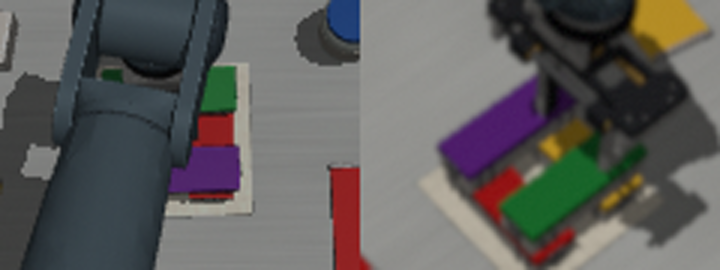

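The hover view shows the gripper straddling the middle of the green box (at about (560,190) in the right-hand crop), and purple is clear. I descend and grip.

```bash
python3 -m crank '{"fingers":[65,65,65,65,65],"offset":[[0,-0.001,0.03],[0,0,0.03],[0,0,0.025],[0,0,0.019],[0,0,0]],"twist":[[0,0,0],[0,0,0],[0,0,0],[0,0,0],[0,0,0]]}'
python3 -m crank '{"fingers":[160,160,160,160,160],"offset":[[0,0,0],[0,0,0],[0,0,0],[0,0,0],[0,0,0]],"twist":[[0,0,0],[0,0,0],[0,0,0],[0,0,0],[0,0,0]]}'
python3 -m crank '{"fingers":[200,200,200,200,200],"offset":[[0,0,0],[0,0,0],[0,0,-0.01],[0,0,-0.02],[0,0,-0.03]],"twist":[[0,0,0],[0,0,0],[0,0,0],[0,0,0],[0,0,0]]}'
python3 -c "
from h import *
plan(418.7,-370,180,-8.2)"
```

```text
time: 4.3
tool_pos: [642.0, -15.6, 55.7]
tool_rot: [[-0.02, 1.0, -0.002], [1.0, 0.02, 0.0], [0.0, -0.002, -1.0]]
contact_force: [-0.6, -0.1, -0.1]
grip_width: 0.744
time: 4.92
tool_pos: [643.1, -16.0, 57.8]
tool_rot: [[-0.02, 1.0, 0.001], [1.0, 0.02, -0.0], [-0.0, 0.001, -1.0]]
contact_force: [-2.1, 0.4, 5.8]
grip_width: 0.527
time: 5.55
tool_pos: [641.8, -15.7, 116.9]
tool_rot: [[-0.019, 1.0, -0.002], [1.0, 0.019, 0.0], [0.0, -0.002, -1.0]]
contact_force: [0.2, -0.1, -1.4]
grip_width: 0.532
t 5.5 tcp [641.8 -15.7 116.9] head 91.1 turn 99.3 shift_mm [-170.3  382.5  -63.1] grip 0.532 F [ 0.2 -0.1 -1.4] tilt [-0.  0.]
```

```bash
python3 -m crank '{"fingers":[200,200,200,200,200],"offset":[[0,0,-0.03],[0,0,-0.033],[0,0,0],[0,0,0],[0,0,0]],"twist":[[0,0,9.9],[0,0,9.9],[0,0,9.9],[0,0,9.9],[0,0,9.9]]}'
python3 -m crank '{"fingers":[200,200,200,200,200],"offset":[[0,0,0],[0,0,0],[0,0,0],[0,0,0],[0,0,0]],"twist":[[0,0,9.9],[0,0,9.9],[0,0,9.9],[0,0,9.9],[0,0,9.9]]}'
python3 -m crank '{"fingers":[200,200,200,200,200],"offset":[[-0.01,0.022,0],[-0.014,0.032,0],[-0.014,0.032,0],[-0.014,0.032,0],[-0.014,0.032,0]],"twist":[[0,0,0],[0,0,0],[0,0,0],[0,0,0],[0,0,0]]}'
python3 -m crank '{"fingers":[200,200,200,200,200],"offset":[[-0.014,0.032,0],[-0.014,0.032,0],[-0.014,0.032,0],[-0.014,0.032,0],[-0.014,0.032,0]],"twist":[[0,0,0],[0,0,0],[0,0,0],[0,0,0],[0,0,0]]}'
python3 -m crank '{"fingers":[200,200,200,200],"offset":[[-0.014,0.032,0],[-0.01,0.02,0],[0,0,0],[0,0,0]],"twist":[[0,0,0],[0,0,0],[0,0,0],[0,0,0]]}'
python3 - <<'E'
from h import *
plan(418.7,-370,80,-8.2)
a=imaging.snapshot("top")[190:290,270:410];b=imaging.snapshot("scene")[140:240,80:220]
cv2.imwrite("pics/pl1.png",cv2.resize(np.hstack([a,b])[...,::-1],None,fx=2.8,fy=2.8,interpolation=cv2.INTER_CUBIC))
E
```

```text
time: 6.18
tool_pos: [642.6, -15.8, 180.7]
tool_rot: [[0.751, 0.66, 0.001], [0.66, -0.751, -0.0], [0.001, 0.001, -1.0]]
contact_force: [0.1, 0.5, -1.6]
grip_width: 0.531
time: 6.8
tool_pos: [642.6, -15.8, 180.6]
tool_rot: [[0.99, -0.143, 0.001], [-0.143, -0.99, -0.0], [0.001, -0.0, -1.0]]
contact_force: [-0.3, -0.3, -0.8]
grip_width: 0.532
time: 7.42
tool_pos: [555.1, -157.1, 180.1]
tool_rot: [[0.991, -0.135, 0.0], [-0.135, -0.991, -0.001], [0.0, 0.001, -1.0]]
contact_force: [-0.1, 0.0, -2.6]
grip_width: 0.529
time: 8.05
tool_pos: [463.6, -305.8, 180.2]
tool_rot: [[0.991, -0.135, 0.0], [-0.135, -0.991, -0.001], [0.0, 0.001, -1.0]]
contact_force: [-0.1, 0.3, -2.4]
grip_width: 0.529
time: 8.55
tool_pos: [434.1, -352.2, 179.7]
tool_rot: [[0.991, -0.137, 0.0], [-0.137, -0.991, 0.0], [0.0, -0.0, -1.0]]
contact_force: [1.1, 0.9, -0.7]
grip_width: 0.531
t 8.6 tcp [ 434.1 -352.2  179.7] head -7.8 turn 0.4 shift_mm [-12.7  19.8  99.7] grip 0.531 F [ 1.1  0.9 -0.7] tilt [0. 0.]
```

View pics/pl1.png

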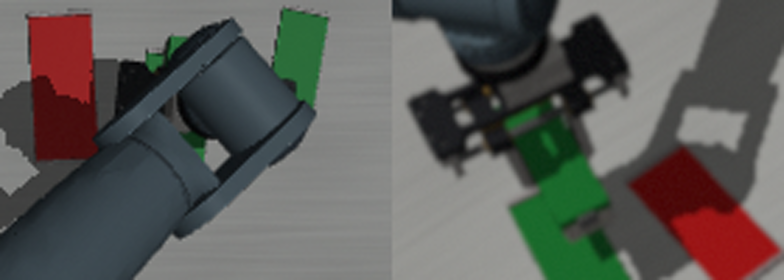

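The green box is held level, above and just beside its tray. I correct by (-12.7, 19.8) mm and lower. The box bottom should meet the tray at a TCP height of about 13 mm.

```bash
python3 -m crank '{"fingers":[200,200,200,200,200],"offset":[[-0.0065,0.01,0],[-0.006,0.01,0.02],[0,0,0.05],[0,0,0.05],[0,0,0.03]],"twist":[[0,0,0],[0,0,0],[0,0,0],[0,0,0],[0,0,0]]}'
python3 -m crank '{"fingers":[200,200,200,200,200],"offset":[[0,0,0.006],[0,0,0.004],[0,0,0.002],[0,0,0.001],[0,0,0]],"twist":[[0,0,0],[0,0,0],[0,0,0],[0,0,0],[0,0,0]]}'
python3 -c "
from h import *
plan(418.7,-370,13,-8.2)"
```

```text
time: 9.28
tool_pos: [417.1, -368.9, 25.1]
tool_rot: [[0.99, -0.138, -0.003], [-0.138, -0.99, 0.004], [-0.004, -0.004, -1.0]]
contact_force: [0.4, 0.1, -1.8]
grip_width: 0.531
time: 9.9
tool_pos: [419.6, -370.9, 17.1]
tool_rot: [[0.991, -0.137, 0.001], [-0.137, -0.991, -0.001], [0.001, 0.001, -1.0]]
contact_force: [-0.0, 0.0, -2.8]
grip_width: 0.528
t 9.9 tcp [ 419.6 -370.9   17.1] head -7.9 turn 0.3 shift_mm [-1.  -0.8  4.1] grip 0.528 F [-0.   0.  -2.8] tilt [ 0. -0.]
```

```bash
python3 -m crank '{"fingers":[200,200,200,200,200],"offset":[[0,0,0.0015],[0,0,0.0015],[0,0,0.001],[0,0,0],[0,0,0]],"twist":[[0,0,0],[0,0,0],[0,0,0],[0,0,0],[0,0,0]]}'
python3 -c "
from h import *
plan(418.7,-370,13,-8.2)"
```

```text
time: 10.52
tool_pos: [419.4, -370.7, 13.8]
tool_rot: [[0.991, -0.137, -0.0], [-0.137, -0.991, 0.0], [-0.0, -0.0, -1.0]]
contact_force: [-3.4, 3.8, 8.6]
grip_width: 0.532
t 10.5 tcp [ 419.4 -370.7   13.8] head -7.9 turn 0.3 shift_mm [-0.8 -0.6  0.8] grip 0.532 F [-3.4  3.8  8.6] tilt [-0.  0.]
```

The upward force is 8.6 N, so the box is seated. I release, rise and check, then go for purple.

```bash
python3 -m crank '{"fingers":[65,65,65,65,65],"offset":[[0,0,0],[0,0,0],[0,0,0],[0,0,-0.02],[0,0,-0.03]],"twist":[[0,0,0],[0,0,0],[0,0,0],[0,0,0],[0,0,0]]}'
python3 -m crank '{"fingers":[65,65,65,65,65],"offset":[[0,0,-0.05],[0,0,-0.06],[0,0,-0.03],[0,0,0],[0,0,0]],"twist":[[0,0,-9.9],[0,0,-9.9],[0,0,-9.9],[0,0,-9.9],[0,0,-9.9]]}'
python3 -m crank '{"fingers":[65,65,65,65,65],"offset":[[0,0,0],[0,0,0],[0,0,0],[0,0,0],[0,0,0]],"twist":[[0,0,-9.9],[0,0,-9.9],[0,0,-9.9],[0,0,-9.9],[0,0,-9.8]]}'
python3 - <<'E'
from h import *
im=imaging.snapshot("scene")
for b in blobs(im,'green'): print(b.mean(0),rect("scene",b,46))
for b in blobs(im,'purple'): print(b.mean(0),rect("scene",b,90))
plan(554,-18,205,90.6)
E
```

```text
time: 11.15
tool_pos: [419.0, -370.2, 63.3]
tool_rot: [[0.991, -0.137, -0.001], [-0.137, -0.991, 0.001], [-0.001, -0.001, -1.0]]
contact_force: [0.2, -0.4, 0.4]
grip_width: 0.745
time: 11.78
tool_pos: [419.6, -370.9, 204.8]
tool_rot: [[0.744, 0.668, 0.002], [0.668, -0.744, -0.003], [-0.0, 0.003, -1.0]]
contact_force: [-0.3, -0.0, -0.6]
grip_width: 0.747
time: 12.4
tool_pos: [419.4, -370.7, 204.0]
tool_rot: [[-0.023, 1.0, 0.001], [1.0, 0.023, -0.001], [-0.001, 0.001, -1.0]]
contact_force: [0.1, -0.3, 0.3]
grip_width: 0.747
[110.1 282.6] [ 516.1 -530.7  123.5   52.5  -12.6]
[144.1 230.2] [ 438.1 -375.7  174.9   69.8   -8.1]
[264.7 180.4] [556.7 -20.2 146.8  50.7 -89.2]
[335.4 119.6] [521.1 300.2 159.4  66.8   8.6]
t 12.4 tcp [ 419.4 -370.7  204. ] head 91.5 turn 0.9 shift_mm [351.3 138.3  -1. ] grip 0.745 F [ 0.2 -0.5 -0.5] tilt [ 0. -0.]
```

```bash
python3 -m crank '{"fingers":[65,65,65,65,65],"offset":[[0.018,0.007,0],[0.035,0.0138,0],[0.035,0.0138,0],[0.035,0.0138,0],[0.035,0.0138,0]],"twist":[[0,0,0.8],[0,0,0],[0,0,0],[0,0,0],[0,0,0]]}'
python3 -m crank '{"fingers":[65,65,65,65,65],"offset":[[0.035,0.0138,0],[0.035,0.0138,0],[0.035,0.0138,0],[0.035,0.0138,0],[0.035,0.0138,0]],"twist":[[0,0,0],[0,0,0],[0,0,0],[0,0,0],[0,0,0]]}'
python3 -m crank '{"fingers":[65,65,65],"offset":[[0.018,0.007,0],[0,0,0],[0,0,0]],"twist":[[0,0,0],[0,0,0],[0,0,0]]}'
python3 -c "
from h import *
plan(554,-18,57,90.6)"
```

```text
time: 13.08
tool_pos: [481.1, -211.2, 203.8]
tool_rot: [[-0.001, 1.0, 0.001], [1.0, 0.001, -0.001], [-0.001, 0.001, -1.0]]
contact_force: [0.5, -0.3, -0.4]
grip_width: 0.744
time: 13.7
tool_pos: [549.5, -35.8, 203.8]
tool_rot: [[-0.001, 1.0, 0.002], [1.0, 0.001, -0.0], [-0.0, 0.002, -1.0]]
contact_force: [0.3, -0.5, 0.8]
grip_width: 0.745
time: 14.08
tool_pos: [555.7, -19.8, 202.6]
tool_rot: [[-0.002, 1.0, -0.0], [1.0, 0.002, -0.0], [-0.0, -0.0, -1.0]]
contact_force: [0.0, 0.2, 0.8]
grip_width: 0.746
t 14.1 tcp [555.7 -19.8 202.6] head 90.1 turn -0.5 shift_mm [  1.9  -1.7 145.6] grip 0.746 F [0.  0.2 0.8] tilt [-0. -0.]
```

```bash
python3 -m crank '{"fingers":[65,65,65,65,65],"offset":[[0.002,-0.002,0.04],[0,0,0.05],[0,0,0.03],[0,0,0.02],[0,0,0.005]],"twist":[[0,0,-0.5],[0,0,0],[0,0,0],[0,0,0],[0,0,0]]}'
python3 -m crank '{"fingers":[65,160,160,160,160],"offset":[[0,0,0],[0,0,0],[0,0,0],[0,0,0],[0,0,0]],"twist":[[0,0,0],[0,0,0],[0,0,0],[0,0,0],[0,0,0]]}'
python3 -m crank '{"fingers":[200,200,200,200,200],"offset":[[0,0,0],[0,0,0],[0,0,-0.01],[0,0,-0.02],[0,0,-0.03]],"twist":[[0,0,0],[0,0,0],[0,0,0],[0,0,0],[0,0,0]]}'
python3 -c "
from h import *
plan(475.8,365,180,188.5)"
```

```text
time: 14.7
tool_pos: [552.6, -17.9, 56.1]
tool_rot: [[-0.011, 1.0, -0.003], [1.0, 0.011, 0.0], [0.001, -0.003, -1.0]]
contact_force: [0.1, -0.1, 0.7]
grip_width: 0.741
time: 15.32
tool_pos: [554.0, -17.1, 58.3]
tool_rot: [[-0.013, 1.0, 0.0], [1.0, 0.013, -0.0], [-0.0, 0.0, -1.0]]
contact_force: [-3.4, -1.1, 6.4]
grip_width: 0.527
time: 15.95
tool_pos: [553.0, -16.6, 117.2]
tool_rot: [[-0.012, 1.0, -0.002], [1.0, 0.012, 0.001], [0.001, -0.002, -1.0]]
contact_force: [0.1, -0.4, -1.4]
grip_width: 0.53
t 15.9 tcp [553.  -16.6 117.2] head 90.7 turn -97.8 shift_mm [ 19.9 388.8 -62.8] grip 0.530 F [ 0.1 -0.4 -1.4] tilt [-0.  0.]
```

```bash
python3 -m crank '{"fingers":[200,200,200,200,200],"offset":[[0,0,-0.03],[0,0,-0.033],[0,0,0],[0,0,0],[0,0,0]],"twist":[[0,0,-9.8],[0,0,-9.8],[0,0,-9.8],[0,0,-9.8],[0,0,-9.8]]}'
python3 -m crank '{"fingers":[200,200,200,200,200],"offset":[[0,0,0],[0,0,0],[0,0,0],[0,0,0],[0,0,0]],"twist":[[0,0,-9.8],[0,0,-9.8],[0,0,-9.8],[0,0,-9.8],[0,0,-9.8]]}'
python3 -m crank '{"fingers":[200,200,200,200,200],"offset":[[0.001,0.022,0],[0.002,0.035,0],[0.002,0.035,0],[0.002,0.035,0],[0.002,0.035,0]],"twist":[[0,0,0],[0,0,0],[0,0,0],[0,0,0],[0,0,0]]}'
python3 -m crank '{"fingers":[200,200,200,200,200],"offset":[[0.002,0.035,0],[0.002,0.035,0],[0.002,0.035,0],[0.002,0.035,0],[0.002,0.035,0]],"twist":[[0,0,0],[0,0,0],[0,0,0],[0,0,0],[0,0,0]]}'
python3 -m crank '{"fingers":[200,200,200,200],"offset":[[0.001,0.035,0],[0,0.015,0],[0,0,0],[0,0,0]],"twist":[[0,0,0],[0,0,0],[0,0,0],[0,0,0]]}'
python3 -c "
from h import *
plan(475.8,365,17,188.5)"
```

```text
time: 16.58
tool_pos: [553.8, -16.8, 180.6]
tool_rot: [[-0.767, 0.642, 0.0], [0.642, 0.767, 0.0], [-0.0, 0.0, -1.0]]
contact_force: [0.2, 0.3, -1.5]
grip_width: 0.533
time: 17.2
tool_pos: [553.8, -16.8, 180.4]
tool_rot: [[-0.988, -0.157, 0.0], [-0.157, 0.988, 0.0], [-0.0, 0.0, -1.0]]
contact_force: [1.6, 0.9, -2.2]
grip_width: 0.529
time: 17.82
tool_pos: [519.5, 144.0, 180.5]
tool_rot: [[-0.989, -0.15, 0.0], [-0.15, 0.989, 0.001], [-0.0, 0.001, -1.0]]
contact_force: [0.6, 0.1, -1.6]
grip_width: 0.527
time: 18.45
tool_pos: [482.7, 315.4, 180.5]
tool_rot: [[-0.989, -0.15, -0.0], [-0.15, 0.989, 0.0], [0.0, 0.0, -1.0]]
contact_force: [0.7, -0.2, -2.2]
grip_width: 0.532
time: 18.95
tool_pos: [475.5, 361.8, 180.3]
tool_rot: [[-0.989, -0.15, -0.0], [-0.15, 0.989, -0.0], [0.0, -0.0, -1.0]]
contact_force: [-0.3, 0.4, -1.2]
grip_width: 0.531
t 18.9 tcp [475.5 361.8 180.3] head -171.4 turn 0.1 shift_mm [ -0.7   3.1 163.3] grip 0.531 F [-0.3  0.4 -1.2] tilt [-0. -0.]
```

```bash
python3 -m crank '{"fingers":[200,200,200,200,200],"offset":[[-0.001,0.003,0.03],[0,0,0.05],[0,0,0.05],[0,0,0.02],[0,0,0.008]],"twist":[[0,0,0],[0,0,0],[0,0,0],[0,0,0],[0,0,0]]}'
python3 -m crank '{"fingers":[200,200,200,200,200],"offset":[[0,0,0.003],[0,0,0.0015],[0,0,0.0015],[0,0,0],[0,0,0]],"twist":[[0,0,0],[0,0,0],[0,0,0],[0,0,0],[0,0,0]]}'
python3 -c "
from h import *
plan(475.8,365,14,188.5)"
```

```text
time: 19.58
tool_pos: [476.3, 365.1, 22.1]
tool_rot: [[-0.989, -0.15, -0.0], [-0.15, 0.989, -0.0], [0.0, -0.0, -1.0]]
contact_force: [-1.2, 0.3, -1.8]
grip_width: 0.532
time: 20.2
tool_pos: [476.1, 365.8, 16.7]
tool_rot: [[-0.988, -0.152, 0.0], [-0.152, 0.988, 0.0], [-0.0, 0.0, -1.0]]
contact_force: [-0.3, -0.1, -1.2]
grip_width: 0.53
t 20.2 tcp [476.1 365.8  16.7] head -171.3 turn 0.2 shift_mm [ 0.4 -0.7  2.7] grip 0.530 F [-0.3 -0.1 -1.2] tilt [0. 0.]
```

```bash
python3 -m crank '{"fingers":[200,200,200,200,200],"offset":[[0,0,0.0015],[0,0,0.001],[0,0,0.0005],[0,0,0],[0,0,0]],"twist":[[0,0,0],[0,0,0],[0,0,0],[0,0,0],[0,0,0]]}'
```

```text
time: 20.82
tool_pos: [476.0, 365.7, 14.3]
tool_rot: [[-0.988, -0.152, -0.0], [-0.152, 0.988, -0.0], [0.0, -0.0, -1.0]]
contact_force: [-3.4, -1.9, 5.0]
grip_width: 0.532
```

The purple box is seated (5 N upward). I release, rise, and measure the lower boxes.

```bash
python3 -m crank '{"fingers":[65,65,65,65,65],"offset":[[0,0,0],[0,0,0],[0,0,0],[0,0,-0.02],[0,0,-0.03]],"twist":[[0,0,0],[0,0,0],[0,0,0],[0,0,0],[0,0,0]]}'
python3 -m crank '{"fingers":[65,65,65,65,65],"offset":[[0,0,-0.05],[0,0,-0.06],[0,0,-0.03],[0,0,0],[0,0,0]],"twist":[[0,0,0],[0,0,0],[0,0,0],[0,0,0],[0,0,0]]}'
python3 - <<'E'
from h import *
for n in("top","scene"):
    im=imaging.snapshot(n); cv2.imwrite(f"pics/{n}2.png",im[...,::-1])
    for c in HSV:
        for b in blobs(im,c): 
            r=rect(n,b,48)
            if r[0]<750 and abs(r[1])<600: print(n,c,b.mean(0),r)
plan(599,31,205,180)
E
```

```text
time: 21.45
tool_pos: [475.6, 365.4, 64.3]
tool_rot: [[-0.988, -0.151, -0.001], [-0.151, 0.988, -0.001], [0.001, -0.0, -1.0]]
contact_force: [0.0, 0.1, 1.4]
grip_width: 0.745
time: 22.08
tool_pos: [475.3, 365.3, 202.4]
tool_rot: [[-0.988, -0.151, -0.002], [-0.151, 0.988, -0.001], [0.002, -0.001, -1.0]]
contact_force: [-0.6, 0.6, -1.2]
grip_width: 0.745
top red [292.2 220.8] [ 469.3 -233.2  173.5   76.     1.1]
top red [240. 184.] [598.2 -58.4 145.4  48.3  -1. ]
top yellow [154.8 224.6] [464.4 232.4 173.3  76.1  -9.7]
top yellow [213.9 185.3] [594.7  30.7 149.1  48.3  -0.5]
top green [330.4 235.2] [ 418.  -361.2  172.9   75.3   -8.2]
top green [375.5 212.6] [ 491.  -517.6  128.3   56.3  -13. ]
top purple [120.6 223.1] [473.8 355.  172.4  75.3   8.5]
scene red [191.  217.5] [ 494.5 -250.3  169.    72.8    1.4]
scene red [264.1 206.7] [602.5 -64.5 151.   51.5  -1.2]
scene yellow [364.3 178.7] [723.5 230.8  73.7  21.6  82.3]
scene yellow [286.  189.3] [599.4  24.5 152.9  54.    0.5]
scene yellow [358.2 171.7] [695.7 236.5  67.1  19.7  79.7]
scene yellow [306.6 136.6] [488.8 210.6 169.4  75.   -9.6]
scene green [110.1 282.4] [ 517.1 -530.7  123.3   52.4  -12.6]
scene green [144.1 230.1] [ 439.3 -375.9  174.7   69.7   -8.1]
scene purple [335.  124.7] [500.  329.  165.   68.3  10.1]
scene purple [336.5 112.2] [480.6 358.9 148.5  56.6   8.8]
t 22.2 tcp [474.9 365.1 201.3] head -171.3 turn 8.7 shift_mm [-124.1 -334.1   -3.7] grip 0.748 F [-1.  -0.9  0. ] tilt [-0. -0.]
```

View pics/top2.png

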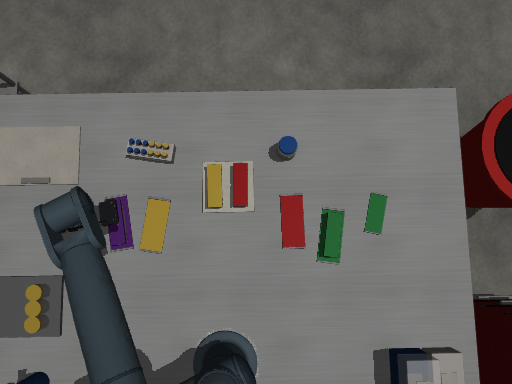

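The top view shows both lower boxes free at (214,185) and (240,184), purple on its tray, and green on its tray at (331,236). I go for the yellow box at (597, 28), heading 180°.

```bash
python3 -m crank '{"fingers":[65,65,65,65,65],"offset":[[0,0,0],[-0.006,-0.017,0],[-0.0122,-0.0337,0],[-0.0122,-0.0337,0],[-0.0122,-0.0337,0]],"twist":[[0,0,8.7],[0,0,0],[0,0,0],[0,0,0],[0,0,0]]}'
python3 -m crank '{"fingers":[65,65,65,65,65],"offset":[[-0.0122,-0.0337,0],[-0.0122,-0.0337,0],[-0.0122,-0.0337,0],[-0.0122,-0.0337,0],[-0.0122,-0.0337,0]],"twist":[[0,0,0],[0,0,0],[0,0,0],[0,0,0],[0,0,0]]}'
python3 -m crank '{"fingers":[65,65,65,65],"offset":[[-0.0122,-0.0337,0],[-0.006,-0.017,0],[0,0,0],[0,0,0]],"twist":[[0,0,0],[0,0,0],[0,0,0],[0,0,0]]}'
python3 -c "
from h import *
plan(597,28,16,180)"
```

```text
time: 22.8
tool_pos: [518.7, 245.4, 202.5]
tool_rot: [[-1.0, -0.003, -0.002], [-0.003, 1.0, -0.001], [0.002, -0.001, -1.0]]
contact_force: [-0.0, 0.2, -0.0]
grip_width: 0.746
time: 23.42
tool_pos: [579.4, 76.8, 202.5]
tool_rot: [[-1.0, -0.002, -0.002], [-0.002, 1.0, -0.0], [0.002, -0.0, -1.0]]
contact_force: [0.9, 0.6, -0.1]
grip_width: 0.743
time: 23.92
tool_pos: [597.4, 29.1, 203.2]
tool_rot: [[-1.0, -0.001, -0.001], [-0.001, 1.0, 0.0], [0.001, 0.0, -1.0]]
contact_force: [0.5, -0.2, -0.6]
grip_width: 0.744
t 23.9 tcp [597.4  29.1 203.2] head -179.9 turn 0.1 shift_mm [  0.4  -1.1 187.2] grip 0.744 F [ 0.5 -0.2 -0.6] tilt [-0.  0.]
```

```bash
python3 - <<'E'
from h import *
im=imaging.snapshot("scene"); t=imaging.snapshot("top")
cv2.imwrite("pics/s3.png",cv2.resize(np.hstack([im[180:280,100:200],t[195:275,300:380].repeat(1,0)[:80] if 0 else cv2.resize(t[200:270,300:370],(100,100),interpolation=cv2.INTER_CUBIC)])[...,::-1],None,fx=4,fy=4,interpolation=cv2.INTER_CUBIC))
E
```

```text
(no output)
```

View pics/s3.png

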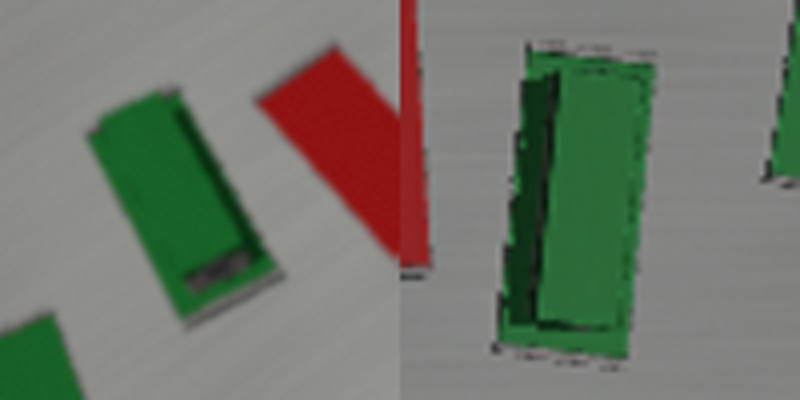

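The crop shows green inside its tray. The lid offset is about 11 mm sideways, of which about 8 mm is parallax, so the box is some 3 mm off. I descend on yellow.

```bash
python3 -m crank '{"fingers":[65,65,65,65,65],"offset":[[0,-0.001,0.05],[0,0,0.06],[0,0,0.05],[0,0,0.02],[0,0,0.007]],"twist":[[0,0,0],[0,0,0],[0,0,0],[0,0,0],[0,0,0]]}'
python3 -m crank '{"fingers":[65,160,160,160,160],"offset":[[0,0,0],[0,0,0],[0,0,0],[0,0,0],[0,0,0]],"twist":[[0,0,0],[0,0,0],[0,0,0],[0,0,0],[0,0,0]]}'
python3 -m crank '{"fingers":[200,200,200,200,200],"offset":[[0,0,0],[0,0,0],[0,0,-0.01],[0,0,-0.03],[0,0,-0.04]],"twist":[[0,0,0],[0,0,0],[0,0,0],[0,0,0],[0,0,0]]}'
python3 -c "
from h import *
plan(466,239.7,130,170.3)"
```

```text
time: 24.65
tool_pos: [597.9, 27.9, 16.3]
tool_rot: [[-1.0, -0.001, -0.0], [-0.001, 1.0, 0.0], [0.0, 0.0, -1.0]]
contact_force: [0.7, -0.2, 0.3]
grip_width: 0.745
time: 25.28
tool_pos: [598.9, 27.7, 17.9]
tool_rot: [[-1.0, -0.0, 0.002], [-0.0, 1.0, 0.001], [-0.002, 0.001, -1.0]]
contact_force: [-1.3, 2.4, 6.1]
grip_width: 0.528
time: 25.9
tool_pos: [596.3, 27.3, 95.9]
tool_rot: [[-1.0, -0.0, -0.004], [-0.0, 1.0, -0.0], [0.004, 0.0, -1.0]]
contact_force: [0.3, -0.1, -2.6]
grip_width: 0.529
t 25.9 tcp [596.3  27.3  95.9] head -180.0 turn 9.7 shift_mm [164.2 187.4 -34.1] grip 0.529 F [ 0.3 -0.1 -2.6] tilt [-0. -0.]
```

```bash
python3 -m crank '{"fingers":[200,200,200,200,200],"offset":[[0,0,-0.034],[0.014,0.015,0],[0.03,0.034,0],[0.03,0.034,0],[0.03,0.034,0]],"twist":[[0,0,9.7],[0,0,0],[0,0,0],[0,0,0],[0,0,0]]}'
python3 -m crank '{"fingers":[200,200,200,200,200],"offset":[[0.03,0.034,0],[0.02,0.024,0],[0.01,0.012,0],[0,0,0],[0,0,0]],"twist":[[0,0,0],[0,0,0],[0,0,0],[0,0,0],[0,0,0]]}'
python3 -c "
from h import *
plan(466,239.7,18,170.3)"
```

```text
time: 26.52
tool_pos: [511.6, 161.8, 127.8]
tool_rot: [[-0.986, 0.165, -0.004], [0.165, 0.986, -0.0], [0.004, -0.001, -1.0]]
contact_force: [-0.1, 0.6, -1.4]
grip_width: 0.533
time: 27.15
tool_pos: [467.9, 238.6, 130.0]
tool_rot: [[-0.986, 0.168, -0.0], [0.168, 0.986, -0.001], [0.0, -0.001, -1.0]]
contact_force: [-0.0, 0.3, -1.6]
grip_width: 0.533
t 27.1 tcp [467.9 238.6 130. ] head 170.3 turn 0.0 shift_mm [  2.    0.8 112. ] grip 0.533 F [-0.   0.3 -1.6] tilt [-0. -0.]
```

```bash
python3 -m crank '{"fingers":[200,200,200,200,200],"offset":[[0.002,0.001,0.03],[0,0,0.04],[0,0,0.025],[0,0,0.01],[0,0,0.004]],"twist":[[0,0,0],[0,0,0],[0,0,0],[0,0,0],[0,0,0]]}'
python3 -m crank '{"fingers":[200,200,200,200],"offset":[[0,0,0.0025],[0,0,0.0015],[0,0,0],[0,0,0]],"twist":[[0,0,0],[0,0,0],[0,0,0],[0,0,0]]}'
```

```text
time: 27.78
tool_pos: [466.5, 240.2, 21.5]
tool_rot: [[-0.986, 0.169, 0.0], [0.169, 0.986, -0.0], [-0.0, 0.0, -1.0]]
contact_force: [0.3, 0.2, -3.0]
grip_width: 0.532
time: 28.28
tool_pos: [466.1, 240.8, 17.8]
tool_rot: [[-0.986, 0.168, 0.001], [0.168, 0.986, 0.0], [-0.001, 0.0, -1.0]]
contact_force: [-0.4, 0.2, -1.9]
grip_width: 0.529
```

```bash
python3 -m crank '{"fingers":[200,200,200,200,200],"offset":[[0,0,0.0015],[0,0,0.001],[0,0,0.0005],[0,0,0],[0,0,0]],"twist":[[0,0,0],[0,0,0],[0,0,0],[0,0,0],[0,0,0]]}'
```

```text
time: 28.9
tool_pos: [466.0, 240.7, 15.8]
tool_rot: [[-0.986, 0.168, -0.001], [0.168, 0.986, -0.0], [0.0, -0.0, -1.0]]
contact_force: [-6.1, -2.3, 9.8]
grip_width: 0.529
```

Seated (9.8 N upward). I release, and go to red at (600.5, -61.5) with heading 178.9°. Joint 6 stays at about -95° to -118°, within range.

```bash
python3 -m crank '{"fingers":[65,65,65,65,65],"offset":[[0,0,0],[0,0,0],[0,0,0],[0,0,-0.02],[0,0,-0.03]],"twist":[[0,0,0],[0,0,0],[0,0,0],[0,0,0],[0,0,0]]}'
python3 -m crank '{"fingers":[65,65,65,65,65],"offset":[[0,0,-0.05],[0,0,-0.05],[0,0,0],[0,0,0],[0,0,0]],"twist":[[0,0,-8.6],[0,0,0],[0,0,0],[0,0,0],[0,0,0]]}'
python3 - <<'E'
from h import *
im=imaging.snapshot("scene")
for b in blobs(im,'red'): print(b.mean(0),rect("scene",b,48))
plan(600.5,-61.5,165,178.9)
E
```

```text
time: 29.52
tool_pos: [464.9, 240.3, 63.9]
tool_rot: [[-0.986, 0.168, -0.003], [0.168, 0.986, -0.001], [0.002, -0.001, -1.0]]
contact_force: [1.2, -0.4, -0.3]
grip_width: 0.745
time: 30.15
tool_pos: [464.7, 240.3, 162.4]
tool_rot: [[-1.0, 0.019, -0.003], [0.019, 1.0, -0.001], [0.003, -0.001, -1.0]]
contact_force: [0.7, 0.0, -0.6]
grip_width: 0.742
[191.1 217.4] [ 494.5 -250.2  169.    72.9    1.4]
[264.1 206.7] [602.5 -64.5 151.   51.5  -1.2]
t 30.2 tcp [464.8 240.3 162.6] head 178.9 turn 0.0 shift_mm [-141.5 -299.1   -2.4] grip 0.746 F [ 0.2 -0.3  0.1] tilt [-0. -0.]
```

```bash
python3 -m crank '{"fingers":[65,65,65,65,65],"offset":[[-0.0095,-0.019,0],[-0.016,-0.034,0],[-0.016,-0.034,0],[-0.016,-0.034,0],[-0.016,-0.034,0]],"twist":[[0,0,0],[0,0,0],[0,0,0],[0,0,0],[0,0,0]]}'
python3 -m crank '{"fingers":[65,65,65,65,65],"offset":[[-0.016,-0.034,0],[-0.016,-0.034,0],[-0.016,-0.034,0],[-0.016,-0.034,0],[-0.004,-0.008,0]],"twist":[[0,0,0],[0,0,0],[0,0,0],[0,0,0],[0,0,0]]}'
python3 -m crank '{"fingers":[65,65],"offset":[[0,0,0],[0,0,0]],"twist":[[0,0,0],[0,0,0]]}'
python3 -c "
from h import *
plan(600.5,-61.5,16,178.9)"
```

```text
time: 30.82
tool_pos: [536.2, 83.2, 163.1]
tool_rot: [[-1.0, 0.019, -0.002], [0.019, 1.0, 0.0], [0.002, 0.0, -1.0]]
contact_force: [0.6, 0.6, 0.7]
grip_width: 0.745
time: 31.45
tool_pos: [601.6, -62.5, 163.1]
tool_rot: [[-1.0, 0.021, -0.002], [0.021, 1.0, 0.001], [0.002, 0.001, -1.0]]
contact_force: [-0.1, 1.0, -1.0]
grip_width: 0.745
time: 31.7
tool_pos: [601.1, -59.8, 164.0]
tool_rot: [[-1.0, 0.018, -0.001], [0.018, 1.0, 0.001], [0.001, 0.001, -1.0]]
contact_force: [-0.0, 0.3, -1.0]
grip_width: 0.742
t 31.7 tcp [601.1 -59.8 164. ] head 179.0 turn 0.1 shift_mm [  0.6  -1.7 148. ] grip 0.742 F [-0.   0.3 -1. ] tilt [-0.  0.]
```

```bash
python3 -m crank '{"fingers":[65,65,65,65,65],"offset":[[0.0005,-0.0015,0.04],[0,0,0.05],[0,0,0.035],[0,0,0.017],[0,0,0.006]],"twist":[[0,0,0],[0,0,0],[0,0,0],[0,0,0],[0,0,0]]}'
python3 -m crank '{"fingers":[65,160,160,160,160],"offset":[[0,0,0],[0,0,0],[0,0,0],[0,0,0],[0,0,0]],"twist":[[0,0,0],[0,0,0],[0,0,0],[0,0,0],[0,0,0]]}'
python3 -m crank '{"fingers":[200,200,200,200,200],"offset":[[0,0,0],[0,0,0],[0,0,-0.01],[0,0,-0.03],[0,0,-0.04]],"twist":[[0,0,0],[0,0,0],[0,0,0],[0,0,0],[0,0,0]]}'
python3 -c "
from h import *
plan(471.5,-239,130,181.2)"
```

```text
time: 32.33
tool_pos: [601.0, -61.8, 16.1]
tool_rot: [[-1.0, 0.018, -0.001], [0.018, 1.0, 0.0], [0.001, 0.0, -1.0]]
contact_force: [-0.2, 0.2, 1.5]
grip_width: 0.748
time: 32.95
tool_pos: [602.0, -62.1, 17.6]
tool_rot: [[-1.0, 0.019, 0.002], [0.019, 1.0, 0.001], [-0.002, 0.001, -1.0]]
contact_force: [-1.4, 4.2, 6.2]
grip_width: 0.531
time: 33.58
tool_pos: [599.6, -62.5, 95.9]
tool_rot: [[-1.0, 0.019, -0.004], [0.019, 1.0, 0.0], [0.004, 0.0, -1.0]]
contact_force: [0.2, -0.4, -1.5]
grip_width: 0.528
t 33.6 tcp [599.6 -62.5  95.9] head 178.9 turn -2.3 shift_mm [ 131.8 -173.8  -34.1] grip 0.528 F [ 0.2 -0.4 -1.5] tilt [-0.  0.]
```

```bash
python3 -m crank '{"fingers":[200,200,200,200,200],"offset":[[0,0,-0.034],[0.012,-0.016,0],[0.024,-0.032,0],[0.024,-0.032,0],[0.024,-0.032,0]],"twist":[[0,0,-2.3],[0,0,0],[0,0,0],[0,0,0],[0,0,0]]}'
python3 -m crank '{"fingers":[200,200,200,200,200],"offset":[[0.024,-0.032,0],[0.016,-0.02,0],[0.008,-0.01,0],[0,0,0],[0,0,0]],"twist":[[0,0,0],[0,0,0],[0,0,0],[0,0,0],[0,0,0]]}'
python3 -c "
from h import *
plan(471.5,-239,18,181.2)"
```

```text
time: 34.2
tool_pos: [516.4, -177.3, 127.8]
tool_rot: [[-1.0, -0.02, -0.004], [-0.02, 1.0, 0.001], [0.004, 0.001, -1.0]]
contact_force: [0.1, -0.2, -2.2]
grip_width: 0.533
time: 34.83
tool_pos: [472.9, -238.6, 130.0]
tool_rot: [[-1.0, -0.022, -0.001], [-0.022, 1.0, 0.001], [0.001, 0.001, -1.0]]
contact_force: [-0.3, 0.2, -1.6]
grip_width: 0.53
t 34.8 tcp [ 472.9 -238.6  130. ] head -178.8 turn 0.0 shift_mm [  1.4  -0.3 112. ] grip 0.530 F [-0.3  0.2 -1.6] tilt [-0.  0.]
```

```bash
python3 -m crank '{"fingers":[200,200,200,200,200],"offset":[[0.0015,0,0.03],[0,0,0.04],[0,0,0.025],[0,0,0.01],[0,0,0.004]],"twist":[[0,0,0],[0,0,0],[0,0,0],[0,0,0],[0,0,0]]}'
python3 -m crank '{"fingers":[200,200,200,200],"offset":[[0,0,0.0025],[0,0,0.0015],[0,0,0],[0,0,0]],"twist":[[0,0,0],[0,0,0],[0,0,0],[0,0,0]]}'
python3 -m crank '{"fingers":[200,200,200,200,200],"offset":[[0,0,0.0015],[0,0,0.001],[0,0,0.0005],[0,0,0],[0,0,0]],"twist":[[0,0,0],[0,0,0],[0,0,0],[0,0,0],[0,0,0]]}'
```

```text
time: 35.45
tool_pos: [471.9, -239.0, 21.5]
tool_rot: [[-1.0, -0.022, 0.0], [-0.022, 1.0, -0.0], [-0.0, -0.0, -1.0]]
contact_force: [-0.6, -0.1, -2.7]
grip_width: 0.529
time: 35.95
tool_pos: [471.6, -239.5, 17.8]
tool_rot: [[-1.0, -0.021, 0.0], [-0.021, 1.0, -0.0], [-0.0, -0.0, -1.0]]
contact_force: [0.1, -0.5, -1.9]
grip_width: 0.531
time: 36.58
tool_pos: [471.5, -239.4, 15.6]
tool_rot: [[-1.0, -0.021, -0.001], [-0.021, 1.0, 0.0], [0.001, 0.0, -1.0]]
contact_force: [-4.2, 2.0, 8.2]
grip_width: 0.529
```

```bash
python3 -m crank '{"fingers":[65,65,65,65,65],"offset":[[0,0,0],[0,0,0],[0,0,0],[0,0,-0.02],[0,0,-0.03]],"twist":[[0,0,0],[0,0,0],[0,0,0],[0,0,0],[0,0,0]]}'
python3 -m crank '{"fingers":[65,65,65,65,65],"offset":[[0,0,-0.05],[0,0,-0.06],[0,0,-0.04],[0,0.04,0],[0,0.04,0]],"twist":[[0,0,0],[0,0,0],[0,0,0],[0,0,0],[0,0,0]]}'
python3 -m crank '{"fingers":[65,65,65,65,65],"offset":[[0,0.04,0],[0,0.04,0],[0,0.04,0],[0,0.04,0],[0,0,0]],"twist":[[0,0,0],[0,0,0],[0,0,0],[0,0,0],[0,0,0]]}'
python3 - <<'E'
from h import *
a=imaging.snapshot("top");b=imaging.snapshot("scene")
cv2.imwrite("pics/f1.png",cv2.resize(a[120:280,80:400][...,::-1],None,fx=2.5,fy=2.5,interpolation=cv2.INTER_CUBIC))
cv2.imwrite("pics/f2.png",cv2.resize(b[80:300,80:400][...,::-1],None,fx=2.5,fy=2.5,interpolation=cv2.INTER_CUBIC))
# canny-free check: lid vs tray via brightness of white side / dark edges -> expected lid outline drawn
E
```

```text
time: 37.2
tool_pos: [470.6, -238.6, 63.9]
tool_rot: [[-1.0, -0.021, -0.002], [-0.021, 1.0, 0.002], [0.002, 0.002, -1.0]]
contact_force: [0.9, 0.3, 0.6]
grip_width: 0.741
time: 37.83
tool_pos: [469.8, -158.7, 215.1]
tool_rot: [[-1.0, -0.02, 0.001], [-0.02, 1.0, -0.001], [-0.001, -0.001, -1.0]]
contact_force: [-0.5, 0.2, -0.1]
grip_width: 0.751
time: 38.45
tool_pos: [466.0, 2.4, 214.3]
tool_rot: [[-1.0, -0.025, -0.0], [-0.025, 1.0, 0.0], [0.0, 0.0, -1.0]]
contact_force: [0.6, 0.3, 0.2]
grip_width: 0.748
```

View pics/f1.png

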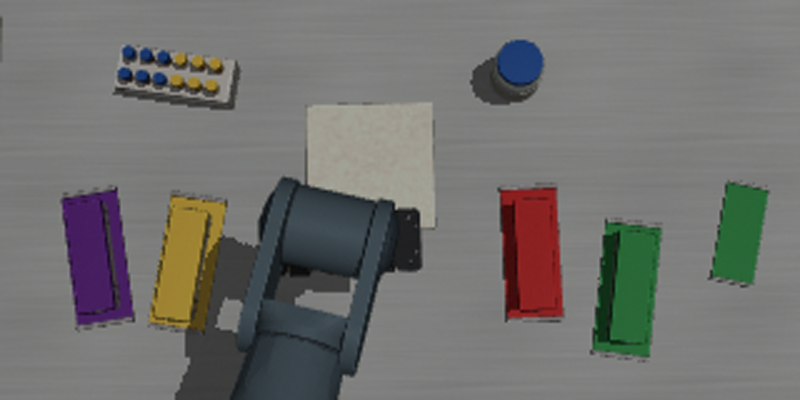

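View pics/f2.png

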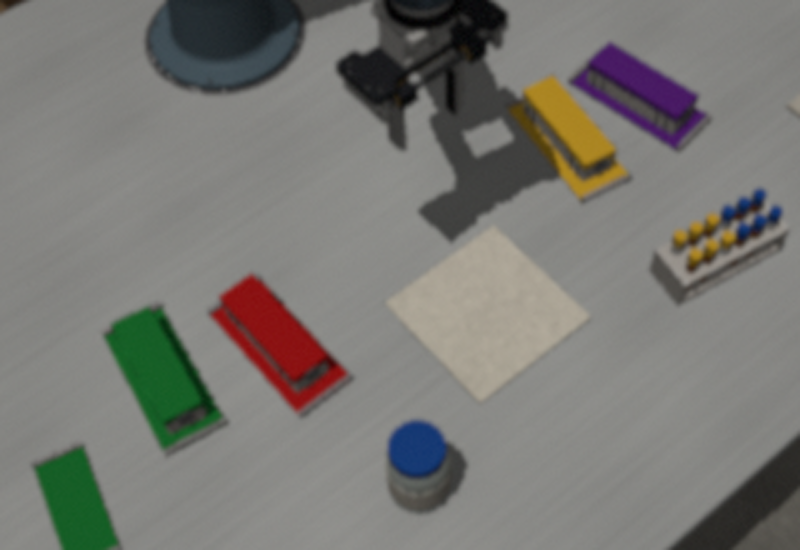

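All four boxes lie lid up on their trays, and the rack and jar are in place. For a last check I draw the ideal lid outline (box centred, top at z = 46) on enlarged top and scene crops.

```bash
python3 - <<'E'
from h import *
rows=[]
for n in("top","scene"):
    im=imaging.snapshot(n);T=[]
    for c,k in(('purple',(475.8,365)),('yellow',(466,239.7)),('red',(471.5,-239)),('green',(418.7,-370))):
        head={'purple':8.5,'yellow':-9.7,'red':1.2,'green':-8.2}[c]
        # use this camera's own tray centre
        own={'top':{'purple':(476.6,367.3),'yellow':(467,241.4),'red':(472,-237.2),'green':(419.3,-368.8)},'scene':{'purple':(475.1,362.9),'yellow':(465,238),'red':(471.1,-240.8),'green':(418.2,-371.3)}}[n][c]
        a=np.radians(head);e=np.array([np.cos(a),np.sin(a)]);f=np.array([-e[1],e[0]])
        m=proj(n,[*own,25]);x0,y0=(m-35).astype(int);cr=cv2.resize(im[y0:y0+70,x0:x0+70],None,fx=2.8,fy=2.8,interpolation=cv2.INTER_CUBIC)[...,::-1].copy()
        P=[(proj(n,[*(np.array(own)+s*75*e+t*25*f),46])-[x0,y0]+.5)*2.8 for s,t in((1,1),(1,-1),(-1,-1),(-1,1))]
        cv2.polylines(cr,[np.int32(P)],True,(255,255,255),1);T.append(cr)
    rows.append(np.hstack(T))
cv2.imwrite("pics/chk.png",np.vstack(rows))
plan(0,0,0,0)
E
```

```text
t 38.6 tcp [466.4  -0.2 214.4] head -178.9 turn -178.9 shift_mm [-466.4   -0.2  214.4] grip 0.746 F [-0.5 -0.2  0.9] tilt [-0. -0.]
```

View pics/chk.png

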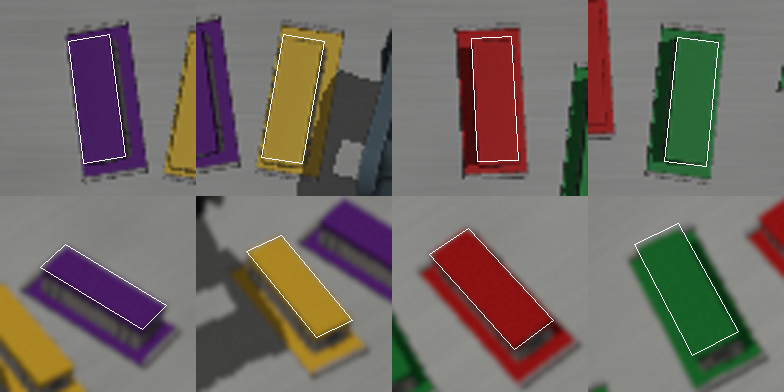

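The outlines match the lids in both views to within about 2–4 mm, against a tolerance of 14 mm. The arm is clear and at rest, so I hand in.

```bash
python3 -c "
from plant import job_done
print(job_done())"
```

```text
the job is handed in; nothing more can be done
None
```

All four boxes are on the trays of their lid colours, and the job was handed in at about 39 s of the 99 s allowed. I moved them in the order green, purple, yellow, red. Green went to the larger green tray, which measured 178 × 77 mm between its stops; the other green tray was 132 × 58 mm.

- **Setting down:** each box was lowered until the wrist felt 5–10 N upward before I released it. The wrist readings I took stayed near 13 N or below, against the 120 N limit.
- **Position:** on the final pictures, the outline of a perfectly centred lid matched each lid to about 2–4 mm in both cameras (tolerance 14 mm).
- **Bystanders:** the rack and jar looked unmoved in the final pictures; I did not measure them. The arm was clear of everything at hand-in.
- **Disagreement:** the two cameras differed by up to about 5 mm on positions, so I used their averages. No check failed.

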